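Clear the drilling jig and set the drill template on its pins

TASK

Get the jig ready for drilling: push the leftover offcut off the bed's left edge so that it drops into the chute, then fetch the drill template and slide it over the two locating pins, holes towards the far edge, until they drop over the pins and it lies flush on the bed. Set the template down by hand rather than letting it fall, leave it released, and leave the other things on the bench alone.

Things in the scene. Friction and masses are not known exactly. Their poses are not given: they have to be found in the camera images.
- jig: Drilling jig, fixed. Origin on the table under its wooden bed; x points to the bed's far edge, y to the chute side, z up. Bed top 110 above the table, flat, x -120 to +177, y -130 to +130, with a white workpiece panel nested flush in it (x -105 to +22). On the rear edge two open toggle clamps (x from +140, y -100 and +100, up to 80 above the bed).
- channel (a point): Middle of the channel across the bed, at jig x +60, y 0, z 110 (not the pins). In the channel (60 wide, 11 deep) a steel bar with the two pins is clamped by hand anywhere from 16 nearer to 16 farther along jig x than this point; where is not reported: see or feel for it. The bar's top is 1 below the bed top, and it is square to the jig and centred in y.
- pin_line (a point): Point on the jig's middle line y = 0, level with the pin tops, 9 above the bed top (jig x +60, as the channel's middle; the bar may be 16 off either way). The two fixed brass pins stand on the bar at jig y +80 and -80, 10 in diameter, same x, their tips tapered to 8 over the last 1.5.
- chute (a point): Centre of the floor of the offcut chute's catch box, at jig x -35, y +240, 3 above the table. The sheet-steel chute hangs on the bed's left (+y) edge, mouth open upwards: jig x -120 to +50, y +130 to +292. It slopes down at 50 degrees from just below the bed's edge to a flat floor; side walls end 6 below the bed top, outer wall 78 high.
- template: Drill template lying on the table: flat dark-brown plate 170 (x) x 200 (y) x 9, 0.4 to 0.7 kg, origin under its centre, z up. Two locating holes near its far (+x) edge; eight steel drill bushes, too small for the pins. Home: flat on the bed, x axis along the jig's x, its middle line on the jig's, pins in the holes, so its origin lies at the pins' jig x less 45.
- handle (a point): Middle of the template's solid light-wood handle, 29 above the plate's underside over its centre. The handle is 24 thick (template x), 90 long (template y), 40 high; its top is 49 above the underside.
- hole_round (a point): Centre of the template's round locating hole, 12.5 in diameter, at template x +45, y +80, on the underside.
- hole_slot (a point): Centre of the template's slotted locating hole, 12.5 (x) by 19.5 (y), at template x +45, y -80, on the underside.
- offcut: Offcut of brown wood, 75 (x) x 70 (y) x 15 thick, about 55 g, lying on the bed in front of the pins where the template has to go; origin under its centre.
- sanding_block: Bystander: cork sanding block with a red-brown abrasive sole, 112 x 67 x 32, origin under its centre.
- glue: Bystander: upright glue bottle with yellow label and orange cap, 60 across, 170 tall, origin under its centre.
- wrench: Bystander: steel wrench 180 long lying flat, origin under its middle.
- tape_measure: Bystander: yellow and black tape measure standing on edge, 68 x 38 x 62, origin under its centre.
- brush: Bystander: dust brush about 240 long lying flat, origin under its middle.
- pencil: Bystander: flat red carpenter's pencil, 180 x 14 x 8, origin under its middle.
- dowel_tub: Bystander: open blue tub of wooden dowels, 120 x 90 x 50, origin under its centre.
Mind the look-alikes: they are no part of the job. Of the things that look like the offcut, the middle-sized one is meant.

How it is judged:
On the way, in this order (a step that is already met when the one before it is completed fails the run):
1. the offcut has dropped into the chute (z of offcut in the frame of jig below 0.085 m and y of offcut in the frame of jig between 0.135 and 0.29 m and x of offcut in the frame of jig between -0.12 and 0.05 m and height (world z) of offcut above -0.005 m), for 0.2 s.
2. the template lies flush on the bed with both pins in its holes (z of template in the frame of jig between 0.107 and 0.1125 m and x of template in the frame of jig between -0.004 and 0.034 m and y of template in the frame of jig between -0.005 and 0.005 m and angle between the x axis of template and the x axis of jig, either way round below 0.05 rad and angle between template's own z axis and vertical below 0.02 rad), for 0.2 s.
At the end, for the whole second after the job is handed in: Offcut at rest in the chute, over 25 mm below the bed top; template released, at rest, flush (within 2.5 mm, tilt < 0.02 rad), aligned within 0.05 rad, its centre within 5 mm of jig y = 0 and at jig x -4 to +34 mm, which needs both pins in its holes (all of step 1 and all of step 2 and linear speed of each of template, offcut below 0.02 m/s and contact force between the fingers and template below 0.1 N); the robot touches nothing.
It fails at once if the offcut is lifted clear of the bed (over 35 mm) instead of pushed (z of offcut in the frame of jig above 0.145 m).
It fails at once if the template is let fall: it moves faster than 0.6 m/s while no finger touches it (linear speed of template above 0.6 m/s and contact force between the fingers and template below 0.05 N).
It fails at once if another thing on the bench is pushed more than 40 mm from its place (distance of any of sanding_block, glue, wrench, tape_measure, brush, pencil, dowel_tub from where it was at the start of the episode above 0.04 m).
It fails at once if the glue bottle is tipped (angle between glue's own z axis and vertical above 0.5 rad).
It also fails if it takes over 67 s, if anything falls off the work surface, if the arm or the gripper's body presses on something with over 40 N, if the wrist force passes 120 N, or if a joint passes its speed limit or range.

ROBOT

A 6-joint arm with a two-finger parallel gripper is mounted at the origin on the work surface. World frame = base frame: x ahead of the robot, y to its left, z up, the work surface at z = 0. Lengths are in m, angles in rad, forces in N, time in s.
With the tool pointing down it reaches from about 0.15 to 0.775 m from the base axis. Payload 6.1 kg.
Tool frame: the origin (TCP) lies between the finger pads; the fingertips stand 8 mm ahead of it and the grasp point (between the pads) lies 11 mm behind it; z points along the fingers, x is the direction in which the jaws open and shut, and the axes are right-handed (so a half turn about z gives the same grasp; the last joint's range is limited). The gripper opens to 85 mm and grips with 20 to 120 N. Pads are 22 mm wide; open, the fingers measure 114 mm over their backs; the gripper's body (76 mm by 85 mm) begins 54 mm behind the grasp point. The pads swing forward as they close: fully open they stand 13 mm farther back than shut.
Start: joints at [-1.336, 0.126, -0.04, 1.405, 0, 1.571], TCP at [0.122, -0.511, 0.239] pointing down, gripper open.
Joint ranges: [-2.72, 2.72], [-0.95, 1.95], [-1.27, 1.35], [-1.78, 2.02], [-1.46, 1.47], [-3.14, 3.14]. Speed limits (rad/s): [2.39, 2.39, 3.01, 3.14, 3.14, 3.14].

INTERFACE

Orientations are given as a 3x3 rotation matrix whose columns are the frame's x, y, z axes.
In Python, from bench import sensors, grab_frame, get_calibration, job_done gives the robot as it stands.
- The arm moves only by the tool jog_arm, never from a script. Its argument "moves" is a list that holds one entry, the list of rows, each a list of 6 numbers: the shift along the tool's x, y, z in mm, then the turn, a rotation vector about the tool's x, y, z in rad. A call has 1 to 8 rows; each row is the pose to reach, as a shift and turn from the pose commanded when the call began, along the tool's axes at that moment; what a row does not reach only later rows make up. A row lasts 1/12 s, in which the tool goes at most 41.7 mm and 7.16 degrees, less where a joint would pass 70% of its speed; a pose out of reach is approached as far as the arm can. A call with a gripper value outside its range is refused whole. "fingers" is the closure, from 0 (fully open) to 1 (shut), set as the call begins (left out, the last holds). The fingers move at their own pace and stop on an object; the grip force is fixed at half the most. Time passes only in rows, so rows that repeat a pose let the fingers close. It gives the time, the measured TCP pose, the force and the opening at its end, in the units of the state.
- sensors.state(): the state, without advancing time (a new reading comes with each control period).
- grab_frame(name): name is "scene" or "top" or "wrist"; returns the picture (400x640x3 uint8, red, green, blue); there is no depth.
- get_calibration(name): a dict with "fx", "fy", "cx", "cy" (pixels), "R" (3x3) and "t" (3): a world point X has camera coordinates R X + t; the wrist camera has in their place "hand_eye" (4x4, takes a point from camera to tool coordinates, whose origin is the TCP and whose axes are the tool frame's). Camera axes: x right, y down, z forward; pixel columns grow to the right and rows downward; lengths in m; the calibration is good to about 2 mm. The wrist camera is an equidistant fisheye: a pixel r from the principal point sees the ray r / f radians off the axis. A picture is of the moment at which its call begins: read the wrist's pose just before it. get_calibration takes no time and is no camera call.
- job_done(): hands the job in, once; it reports no verdict.
The state is a dict: "time": time; "joints": joint angles; "joint_velocities": joint speeds; "joint_efforts": joint torques, N m; "ee_pos": TCP position; "ee_rot": TCP orientation; "ft_force": force on the tool from outside, world axes, zero at the start; "wrist_torque": the same for the moment, N m; "finger_gap": finger opening in m.
Only numpy, scipy, OpenCV 4.12 (cv2) and the standard library are available. Lean on these libraries where they do the work, as an engineer would, in place of code of your own. Each camera call takes 0.05 s, during which the arm holds its last target. There are 200 camera calls.

## Working session

There is one attempt and no reset: what is moved stays moved. The work goes in short steps, Python scripts to look and compute and a tool call to move; the robot and the scene stay as the last step left them, time stands still between calls to the robot, and variables do not carry over. Pictures are saved under pics/ and viewed, about 8 in all and at most 12, crops included, and the job is handed in when it is done.

Besides the shell and the picture viewer there is one more tool, called after "Request:" as name(argument=value, ...), one argument or row to a line, values as JSON. jog_arm: Moves the arm, as the interface text tells. Its arguments: {"type":"object","properties":{"moves":{"type":"array"},"fingers":{"type":"number"}},"required":["moves"]}

```bash
mkdir -p pics; ls; cat > h.py <<'E'
import numpy as np, cv2
from bench import sensors, grab_frame, get_calibration
def save(n,img,s=1,crop=None):
    if crop: x0,y0,x1,y1=crop; img=img[y0:y1,x0:x1]
    img=cv2.resize(img,None,fx=s,fy=s,interpolation=cv2.INTER_CUBIC)
    cv2.imwrite('pics/'+n,cv2.cvtColor(img,cv2.COLOR_RGB2BGR))
def px2w(cam,u,v,z):
    c=get_calibration(cam);R=np.array(c['R']);t=np.array(c['t'])
    d=R.T@np.array([(u-c['cx'])/c['fx'],(v-c['cy'])/c['fy'],1]);o=-R.T@t
    return o+d*(z-o[2])/d[2]
def w2px(cam,X):
    c=get_calibration(cam);p=np.array(c['R'])@np.array(X)+np.array(c['t'])
    return np.array([c['cx']+c['fx']*p[0]/p[2],c['cy']+c['fy']*p[1]/p[2]])
E
python3 - <<'E'
from h import *
s=sensors.state();print(s['time'],s['ee_pos'],s['ee_rot'],s['finger_gap'])
for n in('top','scene'):
    im=grab_frame(n);np.save('pics/'+n+'0.npy',im);save(n+'0.png',im,1.25)
    c=get_calibration(n);print(n,{k:np.round(v,3).tolist() for k,v in c.items()})
print(get_calibration('wrist'))
E
```

```text
pics
0.0 [ 0.12206984 -0.51021779  0.23851415] [[ 2.32670271e-01 -9.72555609e-01 -3.63808960e-04]
 [-9.72554390e-01 -2.32670556e-01  1.53972706e-03]
 [-1.58211783e-03 -4.42471190e-06 -9.99998748e-01]] 0.08509430104429509
top {'fx': 443.181, 'fy': 443.181, 'cx': 315.512, 'cy': 199.332, 'R': [[-0.078, -0.997, 0.004], [-0.976, 0.075, -0.204], [0.203, -0.02, -0.979]], 't': [0.07, 0.556, 1.385]}
scene {'fx': 454.399, 'fy': 454.399, 'cx': 309.109, 'cy': 199.345, 'R': [[0.845, 0.534, 0.0], [0.427, -0.676, -0.601], [-0.321, 0.508, -0.799]], 't': [-0.489, -0.133, 1.795]}
{'fx': 309.70691628693146, 'fy': 309.70691628693146, 'cx': 321.3290987494798, 'cy': 201.34747923316615, 'hand_eye': array([[ 0.99999817, -0.00122998, -0.00146231, -0.00139507],
       [ 0.00161199,  0.95394593,  0.29997427, -0.07698875],
       [ 0.001026  , -0.29997608,  0.95394617, -0.13462058],
       [ 0.        ,  0.        ,  0.        ,  1.        ]])}
```

View pics/top0.png

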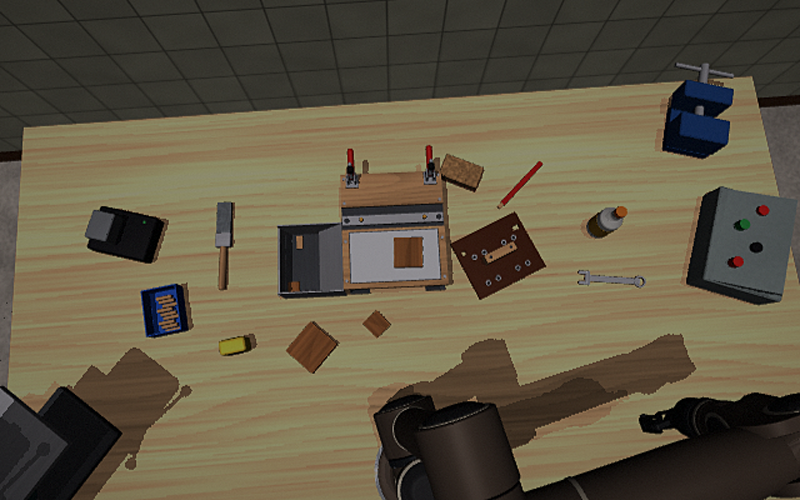

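View pics/scene0.png

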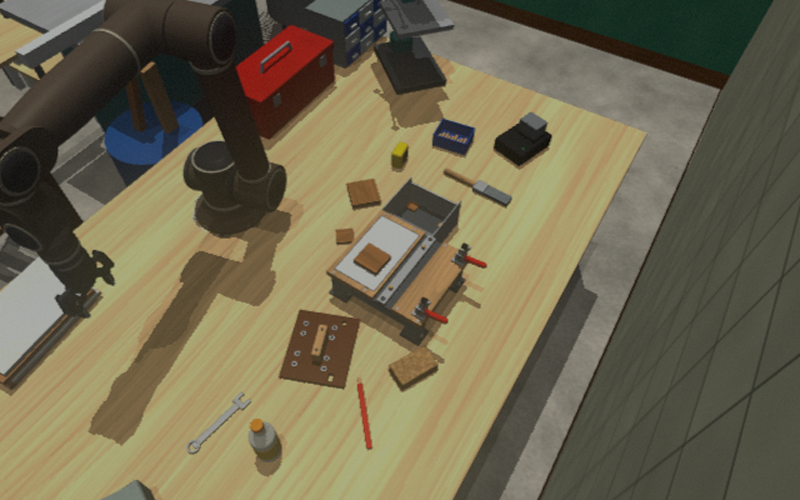

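The offcut candidates in the top view (×1.25) are (312,347) large on the table, (376,323) small on the table, and (408,252) on the bed. The one on the bed is middle-sized and lies in front of the pins, so it fits. I'll confirm it in an enlarged crop, which also covers the template at (498,255).

```bash
python3 - <<'E'
from h import *
save('crop1.png',np.load('pics/top0.npy'),3.4,(215,112,445,248))
save('crop2.png',np.load('pics/top0.npy'),7,(265,155,365,240))
E
```

```text
(no output)
```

View pics/crop1.png

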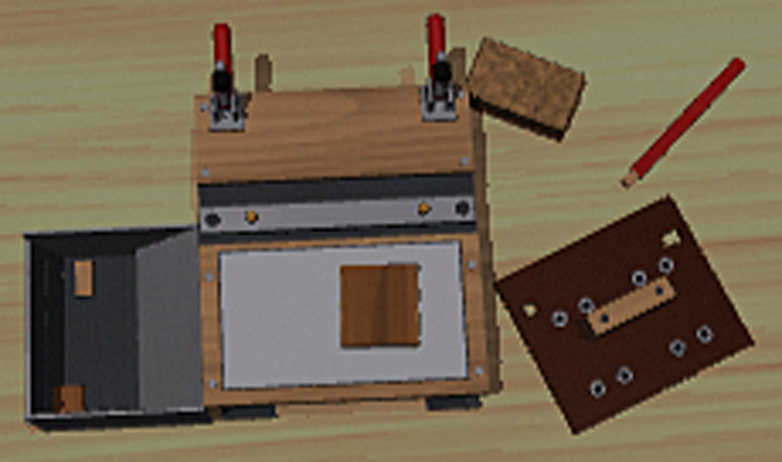

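View pics/crop2.png

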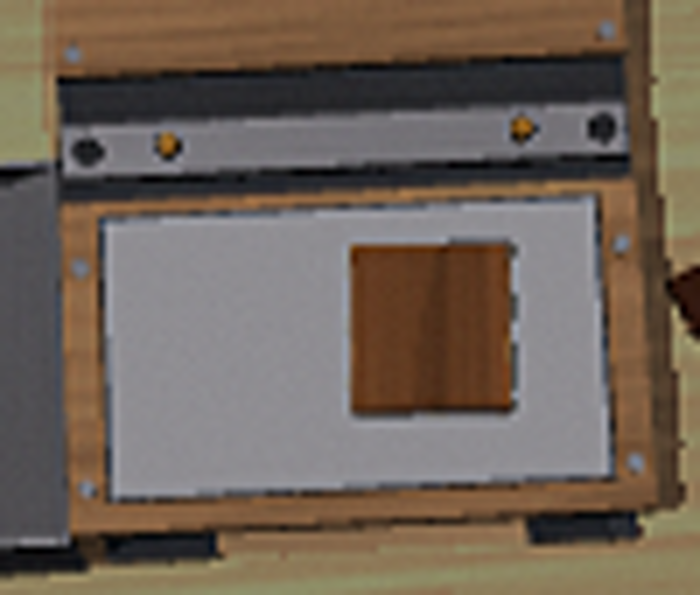

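The crop confirms it: the offcut on the bed spans (350–512, 243–412) in crop2, with pins at (167,144) and (521,127). The template's handle is at (632,306) in crop1. Its smaller, round hole is at (530,310) and the slot at (671,238).

```bash
python3 - <<'E'
from h import *
def c(n,u,v,z):
    x0,y0,s={1:(215,112,3.4),2:(265,155,7)}[n]
    return px2w('top',(u+.5)/s-.5+x0,(v+.5)/s-.5+y0,z)
np.set_printoptions(precision=4,suppress=True)
P={k:c(2,*v)[:2] for k,v in dict(pinL=(167,143,.117),pinR=(521,127,.117),FL=(104,219,.11),FR=(597,198,.11),NR=(612,472,.11),NL=(112,500,.11),
 o1=(351,245,.125),o2=(510,243,.125),o3=(515,410,.125),o4=(352,413,.125),chL=(60,78,.11),chR=(627,57,.11),chLn=(62,200,.11),chRn=(630,180,.11)).items()}
for k,v in P.items():print(k,v)
yd=P['pinL']-P['pinR'];print('pins',np.linalg.norm(yd),np.arctan2(-yd[0],yd[1]))
for a,b in(('FL','FR'),('NL','NR'),('chL','chR'),('chLn','chRn')):
    d=P[a]-P[b];print(a,np.linalg.norm(d),np.arctan2(-d[0],d[1]))
mid=(P['FL']+P['FR']+P['NL']+P['NR'])/4
print('pmid',mid,'pinmid',(P['pinL']+P['pinR'])/2)
th=np.mean([np.arctan2(-(P[a]-P[b])[0],(P[a]-P[b])[1]) for a,b in(('FL','FR'),('NL','NR'),('pinL','pinR'))])
ex=np.array([np.cos(th),np.sin(th)]);ey=np.array([-ex[1],ex[0]])
org=mid+ex*.0415;print('th',th,'org',org)
for k,v in P.items():print(k,'jig',(v-org)@ex,(v-org)@ey)
T={k:c(1,*v)[:2] for k,v in dict(hr=(530,310,.009),hs=(671,238,.009),hA=(587,325,.049),hB=(667,281,.049),hC=(677,296,.049),hD=(597,336,.049),cl=(495,284,.009),ct=(668,196,.009),cr=(754,343,.009),cb=(575,433,.009)).items()}
for k,v in T.items():print(k,v)
m=sum(T[k] for k in('cl','ct','cr','cb'))/4;print('centre',m,'handle',(sum(T[k] for k in('hA','hB','hC','hD'))/4))
d=T['hr']-T['hs'];a=np.arctan2(-d[0],d[1]);print('holes',np.linalg.norm(d),a)
for p,q in(('cl','ct'),('cb','cr')):
    d=T[p]-T[q];print(np.linalg.norm(d),np.arctan2(-d[0],d[1]))
print('centre from holes',(T['hr']+T['hs'])/2-.045*np.array([np.cos(a),np.sin(a)]))
E
```

```text
pinL [0.6323 0.1074]
pinR [ 0.6274 -0.0523]
FL [0.6011 0.1382]
FR [ 0.5937 -0.0841]
NR [ 0.4687 -0.079 ]
NL [0.4733 0.1425]
o1 [0.577  0.0286]
o2 [ 0.5725 -0.042 ]
o3 [ 0.4972 -0.0376]
o4 [0.5014 0.034 ]
chL [0.6684 0.1541]
chR [ 0.6585 -0.1039]
chLn [0.6113 0.1566]
chRn [ 0.6008 -0.0998]
pins 0.15971978724915623 -0.03024632612876319
FL 0.22245085675822673 -0.033244917965450704
NL 0.22160234784498645 -0.02090251101385408
chL 0.25824245423265946 -0.03840422316082747
chLn 0.2565298457548678 -0.04076028272338655
pmid [0.5342 0.0294] pinmid [0.6299 0.0275]
th -0.02813125170268933 org [0.5757 0.0282]
pinL jig 0.054349386122776185 0.08068415981589697
pinR jig 0.05401156713730212 -0.07903527017697767
FL jig 0.022274032658955566 0.11065669455893799
FR jig 0.021136498175319117 -0.11179125370709492
NR jig -0.10390431943840645 -0.1102309994204156
NL jig -0.10550621139586808 0.11136555856857255
o1 jig 0.0013611878672057276 0.0003573492126662791
o2 jig -0.0011880314608761788 -0.07033432315216155
o3 jig -0.07656392963924402 -0.0680158137632758
o4 jig -0.07437754200735705 0.003665965136117398
chL jig 0.08912377252855065 0.12844209960528097
chR jig 0.08647090182883087 -0.12978672807504943
chLn jig 0.032002790033659426 0.12927246382063015
chRn jig 0.028763152771755875 -0.12723692492260386
hr [ 0.5438 -0.1573]
hs [ 0.6059 -0.3054]
hA [ 0.5174 -0.2046]
hB [ 0.5544 -0.2864]
hC [ 0.539  -0.2943]
hD [ 0.506  -0.2129]
cl [ 0.5726 -0.1254]
ct [ 0.6493 -0.3077]
cr [ 0.4938 -0.374 ]
cb [ 0.419  -0.1884]
centre [ 0.5337 -0.2489] handle [ 0.5292 -0.2495]
holes 0.16060256546648227 0.397218500630839
0.19781123008180723 0.39819464717263764
0.20007174748624432 0.3828714027388822
centre from holes [ 0.5334 -0.2488]
```

```bash
cat >> h.py <<'E'
from scipy.spatial.transform import Rotation as Ro
TH=-0.033; EX=np.array([np.cos(TH),np.sin(TH)]);EY=np.array([-EX[1],EX[0]]);ORG=np.array([.5759,.0293])
def jig(x,y): return ORG+x*EX+y*EY
def go(x,y,z,yaw):
    s=sensors.state();R=np.array(s['ee_rot']);p=np.array(s['ee_pos'])
    Rt=np.array([[np.cos(yaw),np.sin(yaw),0],[np.sin(yaw),-np.cos(yaw),0],[0,0,-1]])
    d=R.T@(np.array([x,y,z])-p)*1000; w=Ro.from_matrix(R.T@Rt).as_rotvec()
    print('t %.2f'%s['time'],'pos',np.round(p,4),'yaw %.4f'%np.arctan2(R[1,0],R[0,0]),'F',np.round(s['ft_force'],1),'gap %.4f'%s['finger_gap'])
    print('target',np.round([x,y,z],4),'row',np.round(d,1),np.round(w,4))
E
python3 - <<'E'
from h import *
go(*jig(-.037,-.115),.239,TH)
E
```

```text
t 0.10 pos [ 0.122  -0.5102  0.2386] yaw -1.3360 F [ 0.2 -0.  -0.4] gap 0.0854
target [ 0.5351 -0.0844  0.239 ] row [-3.180e+02 -5.008e+02  1.000e-01] [-9.000e-04  1.300e-03 -1.303e+00]
```

Request:
jog_arm(
  moves=[
    [[-318,-501,0,0,0,-1.303],[-318,-501,0,0,0,-1.303],[-318,-501,0,0,0,-1.303],[-318,-501,0,0,0,-1.303],[-318,-501,0,0,0,-1.303],[-318,-501,0,0,0,-1.303],[-318,-501,0,0,0,-1.303],[-318,-501,0,0,0,-1.303]],
  ],
  fingers=0.5,
)

```text
time: 0.77
ee_pos: [0.3551, -0.2695, 0.2392]
ee_rot: [[0.946, -0.324, -0.0], [-0.324, -0.946, 0.0], [-0.0, -0.0, -1.0]]
ft_force: [1.0, -1.8, 0.9]
finger_gap: 0.0425
```

```bash
python3 - <<'E'
from h import *
go(*jig(-.037,-.115),.2,TH)
E
```

```text
t 0.77 pos [ 0.3551 -0.2695  0.2392] yaw -0.3301 F [ 1.  -1.8  0.9] gap 0.0425
target [ 0.5351 -0.0844  0.2   ] row [ 110.3 -233.5   39.2] [-0.      0.     -0.2971]
```

Request:
jog_arm(
  moves=[
    [[105,-222,35,0,0,-0.297],[105,-222,35,0,0,-0.297],[105,-222,35,0,0,-0.297],[105,-222,35,0,0,-0.297],[105,-222,35,0,0,-0.297],[105,-222,35,0,0,-0.297],[105,-222,35,0,0,-0.297],[105,-222,35,0,0,-0.297]],
  ],
)

```text
time: 1.43
ee_pos: [0.5271, -0.0947, 0.2029]
ee_rot: [[0.999, -0.035, -0.003], [-0.035, -0.999, 0.0], [-0.003, -0.0, -1.0]]
ft_force: [-0.1, -1.0, -0.2]
finger_gap: 0.0428
```

```bash
python3 - <<'E'
from h import *
im=grab_frame('wrist');np.save('pics/w1.npy',im);save('w1.png',im,1.25)
go(*jig(-.037,-.115),.122,TH)
E
```

```text
t 1.48 pos [ 0.5264 -0.0957  0.2034] yaw -0.0372 F [-0.8 -0.8  0.6] gap 0.0429
target [ 0.5351 -0.0844  0.122 ] row [  8.4 -11.6  81.4] [ 0.      0.0021 -0.0042]
```

View pics/w1.png

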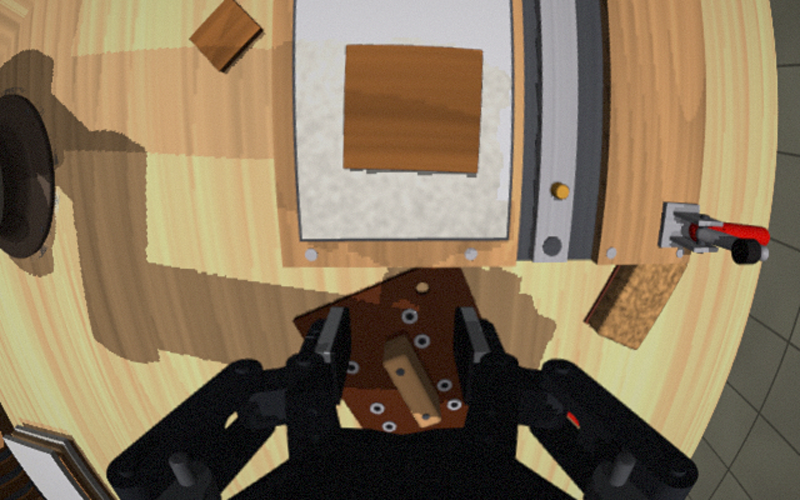

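The wrist view agrees. The offcut at (344–483, 44–172) is ahead on the panel, one pin shows at (561,190), and the bed is clear under the fingers. Next I lower behind the offcut.

Request:
jog_arm(
  moves=[
    [[8,-11,35,0,0.002,-0.004],[8,-11,70,0,0.002,-0.004],[8,-11,80,0,0.002,-0.004],[8,-11,80,0,0.002,-0.004],[8,-11,80,0,0.002,-0.004],[8,-11,80,0,0.002,-0.004]],
  ],
)

```text
time: 1.98
ee_pos: [0.5357, -0.0867, 0.1265]
ee_rot: [[0.999, -0.036, 0.005], [-0.036, -0.999, -0.001], [0.005, 0.0, -1.0]]
ft_force: [0.1, 0.3, 0.4]
finger_gap: 0.0425
```

```bash
python3 - <<'E'
from h import *
go(*jig(-.037,.115),.120,TH)
E
```

```text
t 1.98 pos [ 0.5357 -0.0867  0.1265] yaw -0.0363 F [0.1 0.3 0.4] gap 0.0425
target [0.5427 0.1455 0.12  ] row [  -1.4 -232.2    6.4] [ 0.0004 -0.0047 -0.0033]
```

Request:
jog_arm(
  moves=[
    [[0,-6,2,0,0,0],[0,-16,2,0,0,0],[0,-28,2,0,0,0],[0,-41,2,0,0,0],[0,-55,2,0,0,0],[0,-69,2,0,0,0],[0,-83,2,0,0,0],[0,-97,2,0,0,0]],
  ],
)

```text
time: 2.65
ee_pos: [0.5384, 0.0132, 0.1226]
ee_rot: [[0.999, -0.034, 0.002], [-0.034, -0.999, -0.0], [0.002, 0.0, -1.0]]
ft_force: [0.4, 0.0, -0.2]
finger_gap: 0.0426
```

Request:
jog_arm(
  moves=[
    [[0,-14,0,0,0,0],[0,-28,0,0,0,0],[0,-42,0,0,0,0],[0,-56,0,0,0,0],[0,-70,0,0,0,0],[0,-83,0,0,0,0],[0,-95,0,0,0,0],[0,-105,0,0,0,0]],
  ],
)

```text
time: 3.32
ee_pos: [0.542, 0.1179, 0.1224]
ee_rot: [[0.999, -0.034, 0.002], [-0.034, -0.999, 0.0], [0.002, -0.0, -1.0]]
ft_force: [-0.9, 0.1, 0.6]
finger_gap: 0.0426
```

Request:
jog_arm(
  moves=[
    [[0,-8,0,0,0,0],[0,-16,0,0,0,0],[0,-24,0,0,0,0],[0,-30,0,0,0,0],[0,-30,0,0,0,0]],
  ],
)

```text
time: 3.73
ee_pos: [0.5432, 0.1471, 0.1222]
ee_rot: [[0.999, -0.034, 0.002], [-0.034, -0.999, 0.0], [0.002, -0.0, -1.0]]
ft_force: [-0.2, -0.6, 0.6]
finger_gap: 0.0429
```

```bash
python3 - <<'E'
from h import *
im=grab_frame('wrist');save('w2.png',im,1)
im2=grab_frame('top');np.save('pics/top2.npy',im2)
save('w2.png',np.hstack([im[:, 40:600],cv2.resize(im2[120:270,200:380],None,fx=400/150*.5,fy=400/150)])[:,:800])
go(*jig(-.037,.115),.120,TH)
E
```

```text
t 3.83 pos [0.5431 0.1461 0.1222] yaw -0.0348 F [ 0.4  0.3 -0.2] gap 0.0426
target [0.5427 0.1455 0.12  ] row [-0.4  0.7  2.2] [ 0.0002 -0.0018 -0.0018]
```

View pics/w2.png

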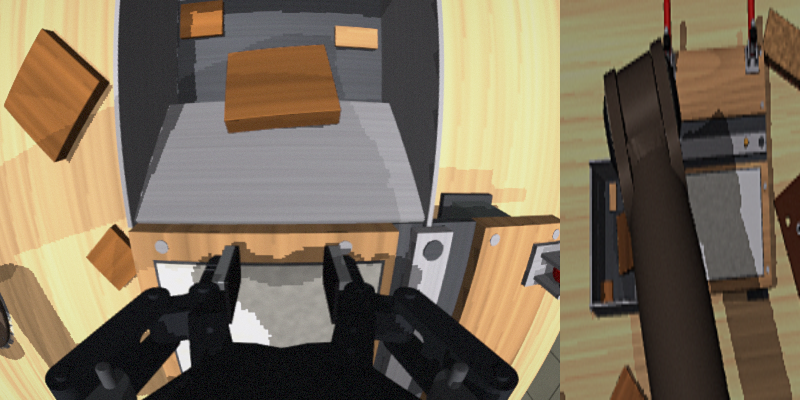

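The offcut is down in the chute at (225–340, 45–130), and the bed is clear. Next I lift and take a wrist frame of the pins on the way to the template.

Request:
jog_arm(
  moves=[
    [[0,0,-40,0,0,0],[0,40,-80,0,0,0],[0,80,-110,0,0,0],[0,120,-128,0,0,0],[0,160,-128,0,0,0],[0,166,-128,0,0,0],[0,166,-128,0,0,0],[0,166,-128,0,0,0]],
  ],
  fingers=0,
)

```text
time: 4.5
ee_pos: [0.537, -0.0217, 0.2508]
ee_rot: [[0.999, -0.039, 0.003], [-0.039, -0.999, 0.0], [0.003, -0.0, -1.0]]
ft_force: [0.0, 0.2, -0.1]
finger_gap: 0.0856
```

Request:
jog_arm(
  moves=[
    [[0,0,0,0,0,0],[0,0,0,0,0,0],[0,0,0,0,0,0]],
  ],
)

```text
time: 4.75
ee_pos: [0.5369, -0.0189, 0.2499]
ee_rot: [[0.999, -0.034, 0.001], [-0.034, -0.999, 0.0], [0.001, -0.0, -1.0]]
ft_force: [-0.4, -0.1, 0.1]
finger_gap: 0.0855
```

```bash
cat >> h.py <<'E'
def wproj(X,s,ret=False):
    c=get_calibration('wrist');H=np.array(c['hand_eye'])
    T=np.eye(4);T[:3,:3]=s['ee_rot'];T[:3,3]=s['ee_pos'];q=np.linalg.inv(T@H)@np.append(X,1)
    th=np.arctan2(np.hypot(q[0],q[1]),q[2]);a=np.arctan2(q[1],q[0])
    return np.array([c['cx']+c['fx']*th*np.cos(a),c['cy']+c['fx']*th*np.sin(a)])
def wray(u,v,z,s):
    c=get_calibration('wrist');H=np.array(c['hand_eye'])
    T=np.eye(4);T[:3,:3]=s['ee_rot'];T[:3,3]=s['ee_pos'];G=T@H
    a=np.array([u-c['cx'],v-c['cy']])/c['fx'];r=np.hypot(*a)
    d=G[:3,:3]@np.array([a[0]/r*np.sin(r),a[1]/r*np.sin(r),np.cos(r)]);o=G[:3,3]
    return o+d*(z-o[2])/d[2]
E
python3 - <<'E'
from h import *
import pickle
s=sensors.state();im=grab_frame('wrist');np.save('pics/w3.npy',im);pickle.dump({k:np.array(v) for k,v in s.items()},open('w3.pkl','wb'))
im2=grab_frame('top');np.save('pics/top3.npy',im2)
# gold pins by colour
hsv=cv2.cvtColor(im,cv2.COLOR_RGB2HSV)
for n,p in(('L',[.6323,.1074,.118]),('R',[.6274,-.0523,.118])):
    u,v=wproj(p,s);print(n,u,v)
    x0,y0=int(u)-16,int(v)-16;h=hsv[max(y0,0):y0+32,max(x0,0):x0+32].astype(int)
    m=((h[...,0]>12)&(h[...,0]<32)&(h[...,1]>130)&(h[...,2]>60)).astype(np.uint8)
    ys,xs=np.nonzero(m)
    if len(xs):
        uu,vv=xs.mean()+max(x0,0),ys.mean()+max(y0,0);print(len(xs),uu,vv,xs.min()+x0,xs.max()+x0,ys.min()+y0,ys.max()+y0,wray(uu,vv,.117,s))
save('w3.png',np.hstack([cv2.resize(im[int(wproj(p,s)[1])-20 if wproj(p,s)[1]>20 else 0:][:40,int(wproj(p,s)[0])-20:][:,:40],(400,400),interpolation=cv2.INTER_NEAREST) for p in([.6323,.1074,.118],[.6274,-.0523,.118])]))
go(.533,-.249,.15,.392)
E
```

```text
L 425.52975915950395 53.804355147761754
78 422.37179487179486 51.628205128205124 417 427 47 56 [0.62975468 0.10939005 0.117     ]
R 417.0159798549172 226.07975859946757
82 413.7560975609756 223.0731707317073 409 419 218 228 [ 0.62417358 -0.04942819  0.117     ]
t 4.85 pos [ 0.537  -0.0189  0.25  ] yaw -0.0335 F [0.2 0.6 0.4] gap 0.0854
target [ 0.533 -0.249  0.15 ] row [  3.5 230.1  99.9] [ 2.000e-04 -1.400e-03 -4.255e-01]
```

View pics/w3.png

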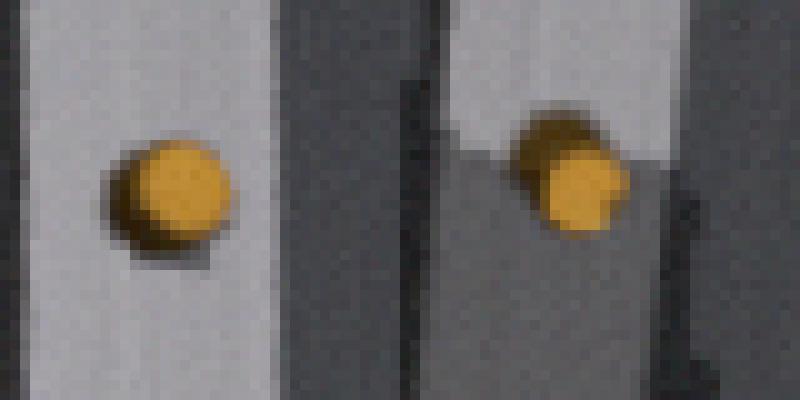

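```bash
python3 - <<'E'
from h import *
print('glue',px2w('top',603/1.25,228/1.25,.05))
go(.509,-.313,.14,.392)
E
```

```text
glue [ 0.57594416 -0.52698587  0.05      ]
t 4.85 pos [ 0.537  -0.0189  0.25  ] yaw -0.0335 F [0.2 0.6 0.4] gap 0.0854
target [ 0.509 -0.313  0.14 ] row [-18.3 294.9 109.9] [ 2.000e-04 -1.400e-03 -4.255e-01]
```

Request:
jog_arm(
  moves=[
    [[-2,40,0,0,0,-0.06],[-4,80,0,0,0,-0.12],[-7,120,0,0,0,-0.18],[-9,160,20,0,0,-0.24],[-12,195,40,0,0,-0.3],[-14,230,60,0,0,-0.36],[-16,262,85,0,0,-0.42],[-18,295,108,0,0,-0.4255]],
  ],
)

```text
time: 5.52
ee_pos: [0.5088, -0.315, 0.1411]
ee_rot: [[0.923, 0.384, 0.002], [0.384, -0.923, -0.0], [0.002, 0.001, -1.0]]
ft_force: [1.0, -0.7, -0.5]
finger_gap: 0.0854
```

Request:
jog_arm(
  moves=[
    [[0,0,0,0,0,0],[0,0,0,0,0,0],[0,0,0,0,0,0],[0,0,0,0,0,0]],
  ],
)

```text
time: 5.85
ee_pos: [0.5099, -0.313, 0.1434]
ee_rot: [[0.924, 0.382, 0.003], [0.382, -0.924, -0.001], [0.003, 0.002, -1.0]]
ft_force: [0.2, -0.6, -0.0]
finger_gap: 0.0857
```

```bash
python3 - <<'E'
from h import *
import pickle
s=sensors.state();im=grab_frame('wrist');np.save('pics/w4.npy',im);pickle.dump({k:np.array(v) for k,v in s.items()},open('w4.pkl','wb'))
out=[]
for p in([.5438,-.1573,.009],[.6059,-.3054,.009]):
    u,v=wproj(p,s);x0,y0=int(u)-20,max(int(v)-20,0);print(u,v,x0,y0)
    out.append(cv2.resize(im[y0:y0+40,x0:x0+40],(400,400),interpolation=cv2.INTER_NEAREST))
save('w4.png',np.hstack(out))
go(.5335,-.2489,.1,.392)
E
```

```text
423.43803194230117 52.09328607310181 403 32
415.5465742334461 224.02149522261243 395 204
t 5.90 pos [ 0.51   -0.313   0.1436] yaw 0.3924 F [ 0.8  0.1 -0.2] gap 0.0852
target [ 0.5335 -0.2489  0.1   ] row [ 46.1 -50.3  43.7] [ 0.0023 -0.0031  0.0004]
```

View pics/w4.png

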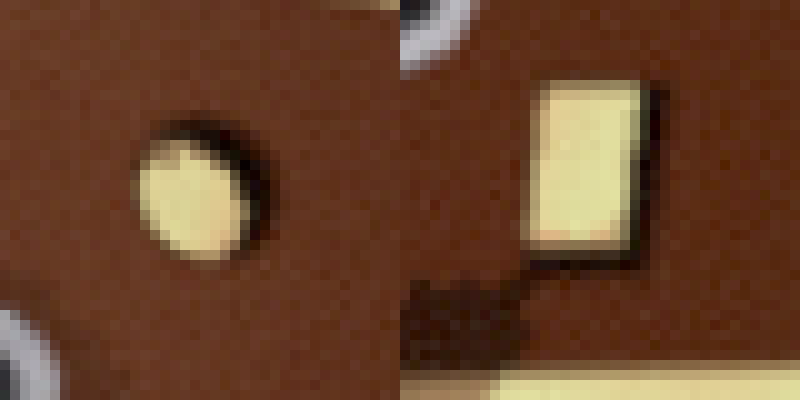

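Both holes are clear in the crop. The round rim is centred at about (201,188), giving px (422.6,50.3). The slot is centred at about (593,174), giving px (413.8,220.9). Now I compare pins and holes in the tool frame through the same camera.

```bash
python3 - <<'E'
from h import *
import pickle
a=pickle.load(open('w3.pkl','rb'));b=pickle.load(open('w4.pkl','rb'))
def tf(s,u,v,z):
    return (s['ee_rot'].T@(wray(u,v,z,s)-s['ee_pos'])*1000), wray(u,v,z,s)
for n,s,z,L in(('pin',a,.119,((422.7,51.5),(414.5,224.5))),('hole',b,.009,((422.6,50.3),(413.8,220.9)))):
    q=[tf(s,u,v,z) for u,v in L]
    P=[i[1] for i in q];d=P[0]-P[1];th=np.arctan2(-d[0],d[1]);m=(P[0]+P[1])/2
    print(n,[np.round(i[0],1) for i in q],'len',np.linalg.norm(d),'yaw',th,'mid',m,'origin',m[:2]-.045*np.array([np.cos(th),np.sin(th)]))
E
```

```text
pin [array([  88.6, -131. ,  131. ]), array([ 89. ,  28.4, 131. ])] len 0.15936289911880397 yaw -0.03146517642275347 mid [0.62760977 0.02941104 0.119     ] origin [0.58263204 0.03082674]
hole [array([  89.7, -132.8,  134.4]), array([ 89.1,  26.1, 134.7])] len 0.1589200869074152 yaw 0.3885732954591831 mid [ 0.57257952 -0.22966354  0.009     ] origin [ 0.53093425 -0.24671262]
```

```bash
python3 - <<'E'
from h import *
go(.531,-.247,.025,.39)
E
```

```text
t 5.90 pos [ 0.51   -0.313   0.1436] yaw 0.3924 F [ 0.8  0.1 -0.2] gap 0.0852
target [ 0.531 -0.247  0.025] row [ 44.3 -53.2 118.6] [ 0.0023 -0.0031  0.0024]
```

Request:
jog_arm(
  moves=[
    [[22,-26,0,0,0,0.002],[44,-53,20,0.002,-0.003,0.002],[44,-53,40,0.002,-0.003,0.002],[44,-53,60,0.002,-0.003,0.002],[44,-53,78,0.002,-0.003,0.002],[44,-53,90,0.002,-0.003,0.002],[44,-53,90,0.002,-0.003,0.002],[44,-53,90,0.002,-0.003,0.002]],
  ],
)

```text
time: 6.57
ee_pos: [0.53, -0.2472, 0.053]
ee_rot: [[0.925, 0.38, -0.001], [0.38, -0.925, 0.001], [-0.001, -0.001, -1.0]]
ft_force: [-0.0, 0.2, 0.3]
finger_gap: 0.0856
```

```bash
python3 - <<'E'
from h import *
go(.531,-.247,.025,.39)
E
```

```text
t 6.57 pos [ 0.53   -0.2472  0.053 ] yaw 0.3901 F [-0.   0.2  0.3] gap 0.0856
target [ 0.531 -0.247  0.025] row [ 1.   0.2 28. ] [-0.0011  0.001   0.0001]
```

Request:
jog_arm(
  moves=[
    [[0.5,0,10,0,0,0],[1,0,20,0,0,0],[1,0,26,0,0,0],[1,0,28,0,0,0],[1,0,28,0,0,0],[1,0,28,0,0,0]],
  ],
)

```text
time: 7.07
ee_pos: [0.5305, -0.2479, 0.0242]
ee_rot: [[0.926, 0.379, -0.002], [0.379, -0.926, 0.001], [-0.001, -0.001, -1.0]]
ft_force: [0.4, 0.0, -0.3]
finger_gap: 0.0853
```

Request:
jog_arm(
  moves=[
    [[0,0,0,0,0,0],[0,0,0,0,0,0],[0,0,0,0,0,0],[0,0,0,0,0,0],[0,0,0,0,0,0],[0,0,0,0,0,0],[0,0,0,0,0,0],[0,0,0,0,0,0]],
  ],
  fingers=1,
)

```text
time: 7.73
ee_pos: [0.5309, -0.2479, 0.0247]
ee_rot: [[0.925, 0.379, -0.001], [0.379, -0.925, 0.0], [-0.001, -0.001, -1.0]]
ft_force: [-0.7, 0.6, 3.3]
finger_gap: 0.0231
```

```bash
python3 - <<'E'
from h import *
import pickle
s=sensors.state();im=grab_frame('wrist');np.save('pics/w5.npy',im);pickle.dump({k:np.array(v) for k,v in s.items()},open('w5.pkl','wb'))
go(.531,-.247,.025,.39)
im2=grab_frame('top');np.save('pics/top5.npy',im2)
p=np.array(s['ee_pos']);R=np.array(s['ee_rot'])
u,v=wproj(p+R@[.045,-.08,.015],s);print(u,v)
x0,y0=int(u)-30,max(int(v)-30,0);print(x0,y0)
crop=cv2.resize(im[y0:y0+60,x0:x0+60],(400,400),interpolation=cv2.INTER_NEAREST)
save('w5.png',np.hstack([crop,cv2.resize(im,(640,400))[:,120:520]]))
# plate shift seen by top (before vs now) can't be trusted if occluded
E
```

```text
t 7.78 pos [ 0.5309 -0.2479  0.0247] yaw 0.3885 F [0.2 0.4 4. ] gap 0.0235
target [ 0.531 -0.247  0.025] row [ 0.4 -0.8 -0.3] [-0.0006  0.0005 -0.0015]
412.1364359719057 105.65716555831251
382 75
```

View pics/w5.png

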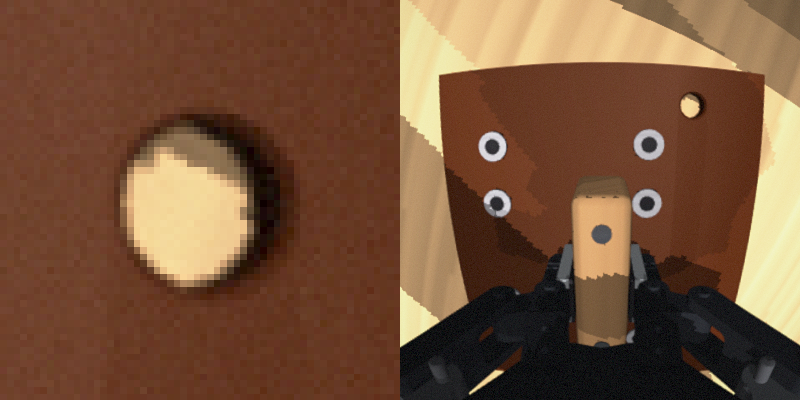

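The grip is good: opening 23.5 mm on the 24 mm handle. The round hole appears at px (412.3,104.4) against a predicted (412.1,105.7), so the handle is centred and the template sits about 0.6 mm towards tool −y. The target TCP is (0.5825, 0.0301) at yaw −0.0315.

Request:
jog_arm(
  moves=[
    [[0,0,-6,0,0,0],[0,0,-16,0,0,0],[0,0,-32,0,0,0],[0,0,-54,0,0,0],[0,0,-80,0,0,0],[0,0,-105,0,0,0],[0,0,-130,0,0,0],[0,0,-150,0,0,0]],
  ],
)

```text
time: 8.5
ee_pos: [0.5305, -0.2478, 0.1764]
ee_rot: [[0.925, 0.379, -0.001], [0.379, -0.925, 0.0], [-0.001, -0.001, -1.0]]
ft_force: [0.3, -0.3, -5.0]
finger_gap: 0.0232
```

```bash
python3 - <<'E'
from h import *
go(.5825,.0301,.175,-.0315)
E
```

```text
t 8.50 pos [ 0.5305 -0.2478  0.1764] yaw 0.3885 F [ 0.3 -0.3 -5. ] gap 0.0232
target [0.5825 0.0301 0.175 ] row [ 153.4 -237.5    1.5] [-0.0006  0.0012  0.42  ]
```

Request:
jog_arm(
  moves=[
    [[6,-10,0,0,0,0.015],[18,-28,0,0,0,0.05],[35,-54,0,0,0,0.095],[54,-83,0,0,0,0.147],[74,-114,0,0,0,0.202],[93,-144,0,0,0,0.255],[112,-173,0,0,0,0.306],[128,-198,0,0,0,0.35]],
  ],
)

```text
time: 9.17
ee_pos: [0.5738, -0.014, 0.1745]
ee_rot: [[0.999, 0.037, -0.003], [0.037, -0.999, 0.001], [-0.003, -0.001, -1.0]]
ft_force: [1.0, 0.1, -4.8]
finger_gap: 0.0232
```

```bash
python3 - <<'E'
from h import *
go(.5825,.0301,.16,-.0315)
E
```

```text
t 9.17 pos [ 0.5738 -0.014   0.1745] yaw 0.0367 F [ 1.   0.1 -4.8] gap 0.0232
target [0.5825 0.0301 0.16  ] row [ 10.3 -43.7  14.5] [-0.001   0.0026  0.0682]
```

Request:
jog_arm(
  moves=[
    [[4,-15,2,0,0,0.025],[7,-28,6,0,0,0.05],[10,-38,10,0,0,0.068],[10,-42,12,0,0.002,0.068],[10,-43,14,0,0.002,0.068],[10,-43,14,0,0.002,0.068],[10,-43,14,0,0.002,0.068],[10,-43,14,0,0.002,0.068]],
  ],
)

```text
time: 9.83
ee_pos: [0.5825, 0.0264, 0.1607]
ee_rot: [[1.0, -0.03, 0.001], [-0.03, -1.0, 0.0], [0.001, -0.0, -1.0]]
ft_force: [-0.4, -0.0, -4.1]
finger_gap: 0.0233
```

```bash
python3 - <<'E'
from h import *
go(.5825,.0301,.146,-.0315)
E
```

```text
t 9.83 pos [0.5825 0.0264 0.1607] yaw -0.0303 F [-0.4 -0.  -4.1] gap 0.0233
target [0.5825 0.0301 0.146 ] row [-0.1 -3.7 14.7] [-0.0005 -0.0007  0.0012]
```

Request:
jog_arm(
  moves=[
    [[0,-2,4,0,0,0.001],[0,-3.5,9,0,0,0.001],[0,-3.5,13,0,0,0.001],[0,-3.5,14.5,0,0,0.001],[0,-3.5,14.5,0,0,0.001],[0,-3.5,14.5,0,0,0.001],[0,-3.5,14.5,0,0,0.001]],
  ],
)

```text
time: 10.42
ee_pos: [0.5827, 0.0307, 0.146]
ee_rot: [[1.0, -0.03, 0.001], [-0.03, -1.0, 0.001], [0.001, -0.001, -1.0]]
ft_force: [0.2, -0.5, -3.8]
finger_gap: 0.0232
```

```bash
python3 - <<'E'
from h import *
go(.5825,.0301,.1345,-.0315)
s=sensors.state();im=grab_frame('wrist');np.save('pics/w6.npy',im)
save('w6.png',im[75:135,382:442],7)
E
```

```text
t 10.42 pos [0.5827 0.0307 0.146 ] yaw -0.0305 F [ 0.2 -0.5 -3.8] gap 0.0232
target [0.5825 0.0301 0.1345] row [-0.2  0.6 11.5] [-0.0007 -0.0005  0.001 ]
```

View pics/w6.png

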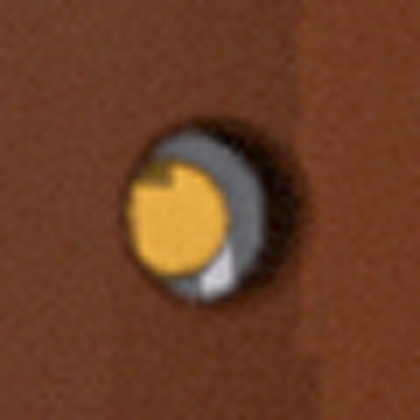

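The pin head is at (179,217) and the hole's underside opening is centred at about (187,214). After the 2 mm parallax that leaves under 0.3 mm of error, so I lower gently.

Request:
jog_arm(
  moves=[
    [[0,0,1.5,0,0,0],[0,0,3,0,0,0],[0,0,4.5,0,0,0],[0,0,5.5,0,0,0],[0,0,6.5,0,0,0],[0,0,6.5,0,0,0]],
  ],
)

```text
time: 10.97
ee_pos: [0.5825, 0.0307, 0.1391]
ee_rot: [[1.0, -0.03, 0.0], [-0.03, -1.0, 0.001], [0.0, -0.001, -1.0]]
ft_force: [0.6, -1.0, -4.1]
finger_gap: 0.023
```

Request:
jog_arm(
  moves=[
    [[0,0,1.5,0,0,0],[0,0,2.5,0,0,0],[0,0,3.5,0,0,0],[0,0,4,0,0,0],[0,0,4,0,0,0]],
  ],
)

```text
time: 11.38
ee_pos: [0.5826, 0.0307, 0.1352]
ee_rot: [[1.0, -0.031, 0.0], [-0.031, -1.0, 0.001], [0.0, -0.001, -1.0]]
ft_force: [0.2, -0.3, -3.9]
finger_gap: 0.023
```

```bash
python3 - <<'E'
from h import *
go(.5825,.0301,.1345,-.0315)
E
```

```text
t 11.38 pos [0.5826 0.0307 0.1352] yaw -0.0305 F [ 0.2 -0.3 -3.9] gap 0.0230
target [0.5825 0.0301 0.1345] row [-0.1  0.6  0.7] [-0.0007 -0.0002  0.001 ]
```

Request:
jog_arm(
  moves=[
    [[0,0,0.5,0,0,0],[0,0,1,0,0,0],[0,0,1.4,0,0,0],[0,0,1.4,0,0,0],[0,0,1.4,0,0,0]],
  ],
)

```text
time: 11.8
ee_pos: [0.5828, 0.0307, 0.1347]
ee_rot: [[1.0, -0.031, 0.001], [-0.031, -1.0, 0.001], [0.001, -0.001, -1.0]]
ft_force: [-1.9, -0.4, 3.5]
finger_gap: 0.0231
```

The template touched down at TCP z 0.1347, which is exactly the flush height. Now I release, let it settle, and lift straight up.

Request:
jog_arm(
  moves=[
    [[0,0,0,0,0,0],[0,0,0,0,0,0],[0,0,0,0,0,0],[0,0,0,0,0,0],[0,0,0,0,0,0],[0,0,0,0,0,0],[0,0,0,0,0,0],[0,0,0,0,0,0]],
  ],
  fingers=0,
)

```text
time: 12.47
ee_pos: [0.5827, 0.0307, 0.134]
ee_rot: [[1.0, -0.03, 0.0], [-0.03, -1.0, 0.001], [0.0, -0.001, -1.0]]
ft_force: [-0.0, -0.1, 0.2]
finger_gap: 0.0856
```

Request:
jog_arm(
  moves=[
    [[0,0,-5,0,0,0],[0,0,-15,0,0,0],[0,0,-30,0,0,0],[0,0,-55,0,0,0],[0,0,-85,0,0,0],[0,0,-115,0,0,0],[0,0,-130,0,0,0],[0,0,-130,0,0,0]],
  ],
)

```text
time: 13.13
ee_pos: [0.5841, 0.0307, 0.2695]
ee_rot: [[0.999, -0.031, 0.008], [-0.031, -1.0, 0.001], [0.008, -0.001, -1.0]]
ft_force: [0.1, 0.6, 0.6]
finger_gap: 0.0853
```

Request:
jog_arm(
  moves=[
    [[0,30,0,0,0,0],[0,60,0,0,0,0],[0,90,0,0,0,0],[0,100,0,0,0,0],[0,100,0,0,0,0],[0,100,0,0,0,0]],
  ],
)

```text
time: 13.63
ee_pos: [0.5794, -0.0694, 0.2637]
ee_rot: [[0.999, -0.032, -0.0], [-0.032, -0.999, 0.001], [-0.0, -0.001, -1.0]]
ft_force: [0.6, 0.3, -0.8]
finger_gap: 0.0854
```

```bash
python3 - <<'E'
from h import *
go(.58,.03,.26,-.03)
im=grab_frame('wrist');np.save('pics/w7.npy',im);save('w7.png',im,1.25)
E
```

```text
t 13.63 pos [ 0.5794 -0.0694  0.2637] yaw -0.0317 F [ 0.6  0.3 -0.8] gap 0.0854
target [0.58 0.03 0.26] row [ -2.6 -99.3   3.8] [-0.0013  0.0001 -0.0017]
```

View pics/w7.png

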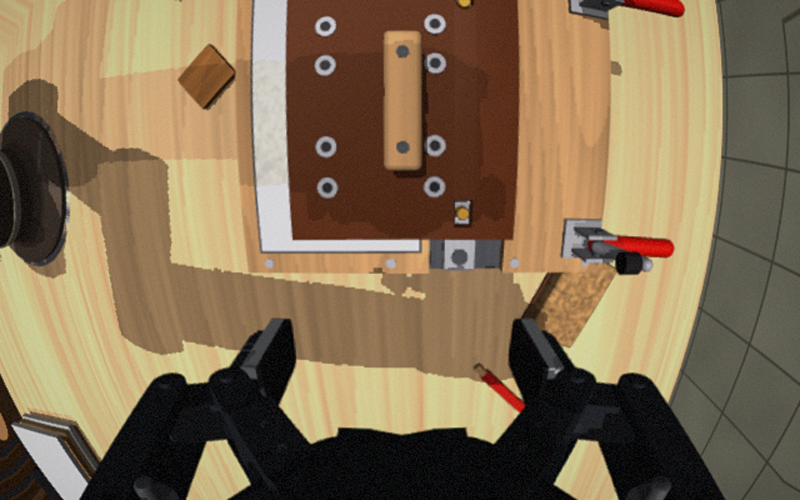

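Both pins show in their holes, at (463,213) and (464,2), and the plate lies flat and released. One last look at the chute from the top camera.

```bash
python3 - <<'E'
from h import *
save('top8.png',grab_frame('top'),3.4,(215,112,445,248))
E
```

```text
(no output)
```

View pics/top8.png

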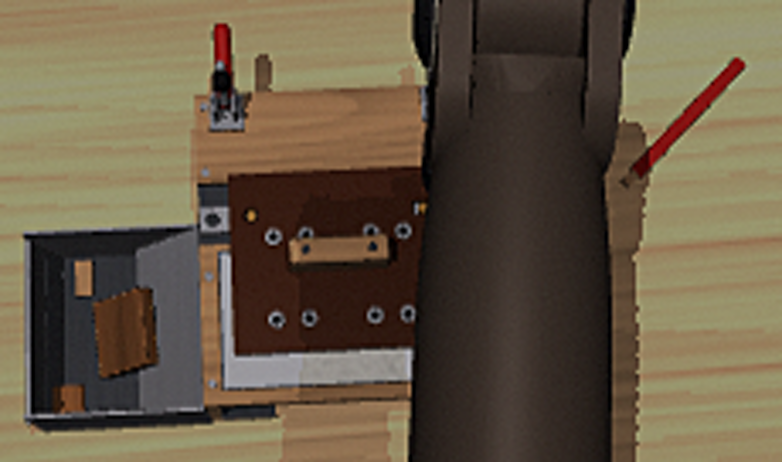

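```bash
python3 -c "
from bench import job_done,sensors
print(job_done());s=sensors.state();print(s['time'],s['ft_force'])"
```

```text
the job is handed in; nothing more can be done
None
the job is handed in; nothing more can be done
```

The offcut is in the chute and the template is seated over both pins, flush and released. I handed the job in at about 14 s of the 67 s allowed; no verdict was reported.

- **Offcut:** I pushed the middle-sized piece off the bed's left edge with half-open fingers. The last top view shows it lying at the foot of the chute's slope, at roughly jig y +0.2 m. That is estimated by eye, and I did not compare two frames to confirm it was still.
- **Template:** I gripped it by the handle, checked the pin through the round hole from just above (under 0.3 mm off), and lowered it without resistance. It touched down at TCP height 0.1347 m, as a flush fit predicts. After I released and lifted, the wrist view showed both pins in their holes.
- **Other things:** The pencil was unmoved in the last top view, and nothing I did touched the others. I did not re-measure them all.
- **Disagreement:** The top and wrist cameras differed by about 2–3 mm in absolute position, but agreed within 0.4 mm on the shift from template to pins. I worked from that shift.

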